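# Show the helper which fan goes on the stand

### The arm

A 6-joint arm with a two-finger parallel gripper is mounted at the origin on the work surface. World frame = base frame: x ahead of the robot, y to its left, z up, the work surface at z = 0. Lengths are in m, angles in rad, forces in N, time in s.
With the tool pointing down it reaches from about 0.3 to 0.775 m from the base axis. Payload 14.6 kg.
Tool frame: the origin (TCP) lies midway between the tips of the shut fingers; the grasp point (between the pads) lies 19 mm behind it (ctrl.hold_point_z is the distance from the TCP to the grasp point, in m); z points along the fingers, x is the direction in which the jaws open and shut, and the axes are right-handed (so a half turn about z gives the same grasp; the last joint's range is limited). The gripper opens to 94 mm and grips with 3 to 60 N. Pads are 16 mm wide; open, the fingers measure 119 mm over their backs; the gripper's body (75 mm by 177 mm) begins 78 mm behind the grasp point.
Start: joints at [1.246, 0.3, 1.521, -0, 1.321, -0.067], TCP at [0.14, 0.532, 0.205] pointing down, gripper open.
Joint ranges: [-3.03, 3.03], [-0.79, 2.21], [0.23, 2.52], [-1.04, 4.18], [0, 3.07], [-2.55, 2.55]. Speed limits (rad/s): [2.22, 2.22, 2.57, 3.14, 3.14, 3.14].

### API

Orientations are given as [roll, pitch, yaw] about the fixed x, y, z axes, in that order (R = Rz(yaw) Ry(pitch) Rx(roll)).
In Python, from station import ctrl, viewer, ticket, nets gives the robot as it stands.
- The arm moves only by the tool carry_out, never from a script. Its argument "commands" is one flat list of numbers, 7 for each row, row after row: the closure, from -1 (fully open) to 1 (shut), so that 0 is half open, then the shift along the world's x, y, z in cm, then the turn, a rotation vector about the world's x, y, z in rad. In form: [gripper, tx, ty, tz, ax, ay, az, gripper, tx, ty, tz, ax, ay, az, ...]. A call has 1 to 12 rows; each row is the pose to reach, as a shift and turn from the pose measured when the call began; what a row does not reach only later rows make up. A row lasts 1/12 s, in which the tool goes at most 41.7 mm and 7.16 degrees, less where a joint would pass 70% of its speed; a pose out of reach is approached as far as the arm can. A call with a gripper value outside its range is refused whole. The fingers move at their own pace and stop on an object; "force" is the grip in N (left out, the last holds). Time passes only in rows, so rows that repeat a pose let the fingers close. It gives the time, the measured TCP pose, the force and the opening at its end, in the units of the state.
- ctrl.get_obs(): the state, without advancing time (a new reading comes with each control period).
- viewer.camera(name): name is "scene" or "top"; returns (picture, depth): 480x640x3 uint8, blue, green, red; 480x640 float32, m along the optical axis (not along the pixel's ray), 0 where there is no reading.
- viewer.camera_info(name): a dict with "fx", "fy", "cx", "cy" (pixels), "R" (3x3) and "t" (3): a world point X has camera coordinates R X + t. Camera axes: x right, y down, z forward; pixel columns grow to the right and rows downward; lengths in m; the calibration is good to about 2 mm. A picture is of the moment at which its call begins. camera_info takes no time and is no camera call.
- ticket.hand_in(): hands the job in, once; it reports no verdict.
Trained networks look in the newest picture that a camera, given by its name, has taken for a name from the list of things; names that differ only in an ending like _2 or _b are one class to them, and where a whole thing is asked for, a point or a joint stands for the part that bears it (a point fixed in the world has none). Each returns a list of dicts, best first, with "confidence" (0 to 1); they miss things now and then, are a little off and sometimes report something else, mostly with a low value. They report only what shows in the picture. A call takes as long as a camera call. They do not tell look-alikes from the thing itself.
- nets.silhouettes(camera, thing): "region" (480x640 bool, what is visible of it) and "extent" ([left, top, right, bottom] in pixels, round what is visible of it).
The state is a dict: "time_s": time; "qpos": joint angles; "joint_vel": joint speeds; "tau": joint torques, N m; "ee_pos": TCP position; "eef_rot": TCP orientation; "force": force on the tool from outside, world axes, zero at the start; "moment": the same for the moment, N m; "grip_width": finger opening in m.
Only numpy, scipy, OpenCV 4.12 (cv2) and the standard library are available. Lean on these libraries where they do the work, as an engineer would, in place of code of your own. Each camera call takes 0.05 s, during which the arm holds its last target. There are 200 camera calls.

### The job

Ring the counter bell by gently pressing its plunger down and letting it up again, then point at the steel rivet of the longest of the three closed fans on the felt: bring the fingertips about two to three centimetres straight above it and stay there for two seconds. Then point in the same way at the middle of the crossbar of the empty fan stand for two seconds, and finish still pointing there. Touch nothing but the bell, and do not point at the other fans or the occupied stand: pass high above them.

Things in the scene. Friction and masses are not known exactly. Their poses are not given: they have to be found in the camera images.
- bell_top (a point): Centre of the top of the counter bell's plunger, about 61 mm above the table: a steel button of 18 mm diameter standing 14 mm above the top of the bell's steel dome. Press it straight down.
- bell_plunger (a joint): Travel of the bell's plunger in m: 0 up, 0.006 fully down. A spring pushes it back up (about 1 N to start, 5 N fully down); the bell has rung once it has gone down 4 mm.
- bell: The counter bell, fixed to the table: black foot of 80 mm diameter and a steel dome of 72 mm diameter, 47 mm high without the plunger. Origin at the centre of its underside on the table.
- fan_long_rivet (a point): Top of the small dark steel rivet (12 mm across) of the longest of the three closed folding fans on the felt mat. The fan lies loose and flat, 300 mm long, 24 mm thick, 14 mm wide at the bare-rib end and 34 mm over the folded paper. The rivet lies on the upper guard, 12 mm from the bare-rib end, about 29 mm above the table; the point's x axis runs from the rivet along the fan.
- fan_medium_rivet (a point): Top of the small dark steel rivet (12 mm across) of the middle of the three closed folding fans on the felt mat. The fan lies loose and flat, 250 mm long, 24 mm thick, 14 mm wide at the bare-rib end and 34 mm over the folded paper. The rivet lies on the upper guard, 12 mm from the bare-rib end, about 29 mm above the table; the point's x axis runs from the rivet along the fan.
- fan_short_rivet (a point): Top of the small dark steel rivet (12 mm across) of the shortest of the three closed folding fans on the felt mat. The fan lies loose and flat, 205 mm long, 24 mm thick, 14 mm wide at the bare-rib end and 34 mm over the folded paper. The rivet lies on the upper guard, 12 mm from the bare-rib end, about 29 mm above the table; the point's x axis runs from the rivet along the fan.
- stand_empty_bar (a point): Middle of the top of the crossbar of the EMPTY fan stand, 65 mm above the table. The stand is of dark wood, fixed: base 50 x 110 mm, two posts 90 mm apart carrying a crossbar (14 mm wide, along the point's y), each post with two upright prongs up to 90 mm above the table.
- stand_empty: The empty fan stand itself. Origin at the centre of its underside on the table.
- stand_full_top (a point): Middle of the top of the closed fan resting in the OTHER, occupied stand, 89 mm above the table; that stand is the same as the empty one, and the 205 mm fan lies along its y. Not wanted.
- stand_full: The occupied stand with its fan, fixed. Origin at the centre of its underside on the table.
- seal: Bystander: upright stone seal, 22 x 22 x 55 mm, loose on the mat between the fans. Origin at the centre of its underside.
- paste_tin: Bystander: round white tin, 32 mm across, 20 mm high, loose on the mat between the fans. Origin at the centre of its underside.
- ink: Bystander: ink jar, 48 mm across, 75 mm high, loose. Origin at the centre of its underside.
- cup: Bystander: white cup, 66 mm across, 50 mm high, loose. Origin at the centre of its underside.
- paperweight: Bystander: brass bar, 160 x 26 x 16 mm, loose, long axis along its x. Origin at the centre of its underside.
- tape_roll: Bystander: flat roll of paper tape, 80 mm across, 22 mm high, loose. Origin at the centre of its underside.
- fan_long: The same fan as point fan_long_rivet. Origin at the middle of its length, on its underside; x from the rivet end to the paper end.
- fan_medium: The same fan as point fan_medium_rivet. Origin at the middle of its length, on its underside; x from the rivet end to the paper end.
- fan_short: The same fan as point fan_short_rivet. Origin at the middle of its length, on its underside; x from the rivet end to the paper end.
Mind the look-alikes: they are no part of the job. Leave any green or red look-alike of the stand_empty alone.

How it is judged:
By the outcome, as a careful person would: the job done as asked, in the order asked, and still so for the second after the job is handed in, with the robot touching nothing.
It also fails if it takes over 61 s, if anything falls off the work surface, if the arm or the gripper's body presses on something with over 40 N, if the wrist force passes 120 N, or if a joint passes its speed limit or range.

## Working session

There is one attempt and no reset: what is moved stays moved. The work goes in short steps, Python scripts to look and compute and a tool call to move; the robot and the scene stay as the last step left them, time stands still between calls to the robot, and variables do not carry over. Pictures are saved under pics/ and viewed, about 8 in all and at most 12, crops included, and the job is handed in when it is done.

Besides the shell and the picture viewer there is one more tool, called after ">>>" as a command line: name --argument value ..., lists and objects as JSON in quotes. carry_out: Moves the arm, as the interface text tells. Its arguments: {"type":"object","properties":{"commands":{"type":"array","items":{"type":"number"}},"force":{"type":"number"}},"required":["commands"]}

```bash
mkdir -p pics; cat > h.py <<'E'
import numpy as np, cv2
from station import ctrl, viewer, ticket, nets
def world(cam, u, v, d):
    i=viewer.camera_info(cam); R=np.array(i["R"]);t=np.array(i["t"])
    p=np.stack([(u-i["cx"])/i["fx"]*d,(v-i["cy"])/i["fy"]*d,d],-1)
    return (p-t)@R
def cloud(cam,depth):
    v,u=np.mgrid[:480,:640]; return world(cam,u,v,depth)
E
python3 - <<'E'
from h import *
for c in("top","scene"):
    p,d=viewer.camera(c); cv2.imwrite(f"pics/{c}1.png",p); np.save(c+"_d.npy",d); np.save(c+"_p.npy",p)
    X=cloud(c,d)
    for n in("bell","fan_long","fan_medium","fan_short","stand_empty","stand_full"):
        for r in nets.silhouettes(c,n)[:4]:
            m=r["region"]&(d>0); w=X[m]
            print(c,n,round(r["confidence"],2),np.round(r["extent"]),m.sum(),np.median(w,0).round(3) if m.sum() else "", w[:,2].max().round(3) if m.sum() else "")
o=ctrl.get_obs();print(o["time_s"],o["ee_pos"],o["eef_rot"],o["grip_width"])
E
```

```text
top bell 0.81 [440. 272. 474. 304.] 901 [ 0.427 -0.308  0.038] 0.067
top fan_long 0.63 [373. 143. 390. 270.] 1495 [ 0.647 -0.134  0.028] 0.037
top fan_long 0.6 [487. 182. 521. 210.] 676 [ 0.63  -0.436  0.024] 0.059
top fan_medium 0.86 [328. 153. 349. 255.] 1097 [ 0.599 -0.034  0.028] 0.038
top fan_medium 0.33 [441. 146. 478. 180.] 612 [ 0.718 -0.332  0.022] 0.032
top fan_short 0.95 [284. 151. 313. 238.] 1002 [0.673 0.05  0.028] 0.038
top stand_empty 0.86 [185. 331. 243. 365.] 1164 [0.306 0.257 0.018] 0.098
top stand_empty 0.75 [100. 340. 160. 374.] 1273 [0.293 0.451 0.024] 0.098
top stand_empty 0.66 [163. 196. 217. 240.] 1179 [0.598 0.306 0.019] 0.098
top stand_empty 0.27 [489. 180. 519. 211.] 690 [ 0.63  -0.436  0.023] 0.059
top stand_full 0.58 [124. 276. 219. 310.] 1738 [0.428 0.356 0.088] 0.099
top stand_full 0.43 [327. 153. 344. 255.] 1170 [ 0.597 -0.035  0.028] 0.038
scene bell 0.86 [258. 147. 287. 177.] 703 [ 0.438 -0.298  0.03 ] 0.066
scene fan_long 0.61 [227. 292. 313. 329.] 1259 [0.677 0.056 0.024] 0.033
scene fan_medium 0.72 [205. 248. 310. 296.] 1410 [ 0.619 -0.033  0.024] 0.032
scene fan_short 0.72 [225. 292. 314. 329.] 1273 [0.674 0.056 0.024] 0.033
scene fan_short 0.7 [170. 147. 195. 180.] 604 [ 0.631 -0.437  0.03 ] 0.054
scene stand_empty 0.97 [429. 261. 486. 318.] 1482 [0.312 0.257 0.014] 0.093
scene stand_empty 0.92 [331. 346. 392. 411.] 1630 [0.609 0.31  0.015] 0.093
scene stand_empty 0.87 [491. 325. 560. 390.] 1914 [0.298 0.45  0.013] 0.093
scene stand_full 0.94 [400. 311. 492. 388.] 2843 [0.44  0.358 0.08 ] 0.095
scene stand_full 0.43 [331. 347. 392. 414.] 1752 [0.609 0.311 0.015] 0.093
0.7 [0.140227   0.5318199  0.20543939] [3.14157392e+00 1.06872049e-05 1.31301924e+00] 0.09399757275597508
```

View pics/top1.png

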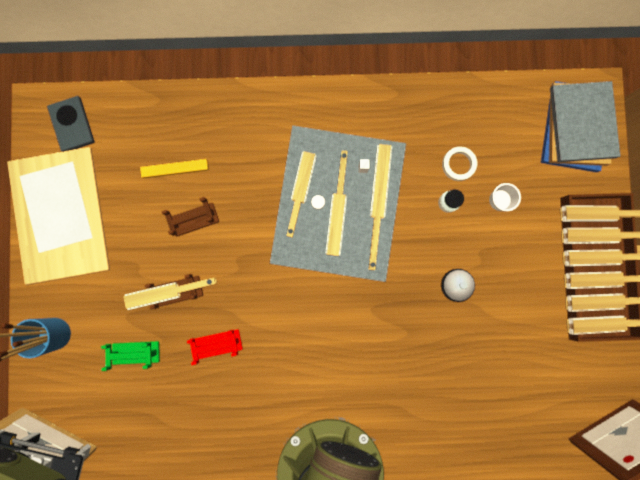

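View pics/scene1.png

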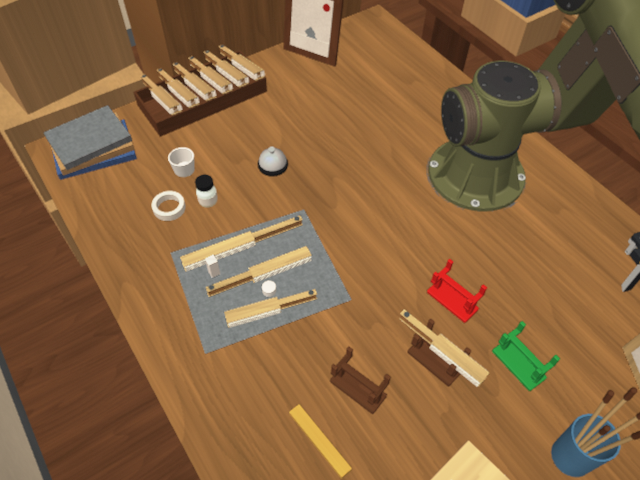

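Candidates, in the top view:
- **Longest fan:** fans at (381,207), (338,203) and (301,194), plus the tray fans on the right. I choose the one at (381,207), the longest on the felt at 127 px, with its rivet at about (373,266).
- **Empty stand:** dark wood at (191,217), occupied at (170,291), green at (130,354), red at (215,346). I choose (191,217).
- **Bell:** (458,285). The ink jar at (452,200) is not it.

Next I'll check these in a close crop and measure them.

```bash
cat > m.py <<'E'
from h import *
def crop(c,u,v,w=24,s=266):
    p=np.load(c+"_p.npy"); return cv2.resize(p[v-w:v+w,u-w:u+w],(s,s),interpolation=cv2.INTER_CUBIC)
cv2.imwrite("pics/crop1.png",np.vstack([np.hstack([crop("top",373,260),crop("top",191,217,32),crop("top",458,285)]),
 np.hstack([crop("scene",296,222),crop("scene",360,380,36),crop("scene",272,160)])]))
for c in("top","scene"):
    d=np.load(c+"_d.npy");X=cloud(c,d)
    def box(n,x0,x1,y0,y1,z0,z1):
        m=(X[...,0]>x0)&(X[...,0]<x1)&(X[...,1]>y0)&(X[...,1]<y1)&(X[...,2]>z0)&(X[...,2]<z1)&(d>0)
        w=X[m]
        if len(w)<3: print(c,n,len(w));return
        r=cv2.minAreaRect((w[:,:2]*1000).astype(np.float32)); print(c,n,len(w),w.mean(0).round(4),"rect",np.round(r[0],1),np.round(r[1],1),round(r[2],1))
    box("plunger",.36,.5,-.37,-.24,.054,.09); box("dome",.36,.5,-.37,-.24,.02,.05)
    box("table",.4,.45,-.1,0,-.03,.03)
    box("prongs",.53,.67,.24,.38,.075,.11); box("bar",.53,.67,.24,.38,.056,.072); box("standbase",.53,.67,.24,.38,.01,.11)
    box("long",.48,.82,-.17,-.10,.018,.045)
    box("med",.48,.82,-.075,-.0,.018,.045)
E
python3 m.py
```

```text
top plunger 49 [ 0.4263 -0.3147  0.0618] rect [ 425.9 -314.5] [16.5 16.2] 89.6
top dome 637 [ 0.4261 -0.3102  0.0384] rect [ 425.8 -314.2] [69.  67.9] 88.6
top table 883 [ 0.4249 -0.05    0.0016] rect [425.  -50.2] [99.2 50. ] 90.0
top prongs 106 [0.5999 0.3072 0.0887] rect [600.  306.9] [ 55.7 102.4] 17.4
top bar 429 [0.5998 0.3074 0.0659] rect [599.9 306.9] [ 57.  102.1] 17.4
top standbase 1078 [0.5983 0.3063 0.0432] rect [606.1 303.7] [ 78.9 115.1] 9.9
top long 1340 [ 0.6479 -0.1356  0.028 ] rect [ 625.1 -120.8] [ 59.5 287. ] 82.3
top med 1148 [ 0.6055 -0.0338  0.0283] rect [629.8 -27. ] [ 54.9 248.8] 87.0
scene plunger 35 [ 0.4297 -0.3142  0.0592] rect [ 429.8 -313.8] [18.7 15.4] 56.4
scene dome 428 [ 0.4353 -0.3037  0.0354] rect [ 432.1 -310.2] [61.9 69.1] 68.9
scene table 678 [ 0.4252 -0.049  -0.0015] rect [425. -50.] [99.7 49.8] 89.9
scene prongs 156 [0.604  0.3091 0.0858] rect [604.1 308.1] [ 57.4 101.7] 17.5
scene bar 598 [0.6037 0.3094 0.0636] rect [604.9 308.1] [ 55.5 102.8] 17.6
scene standbase 1339 [0.6066 0.3102 0.0459] rect [603.5 309.5] [ 57.4 107. ] 17.7
scene long 1216 [ 0.6481 -0.1332  0.0249] rect [ 625.1 -122.2] [ 61.1 290.1] 83.9
scene med 1142 [ 0.6156 -0.0323  0.0249] rect [633.2 -26.8] [ 53.6 248.3] 86.0
```

View pics/crop1.png

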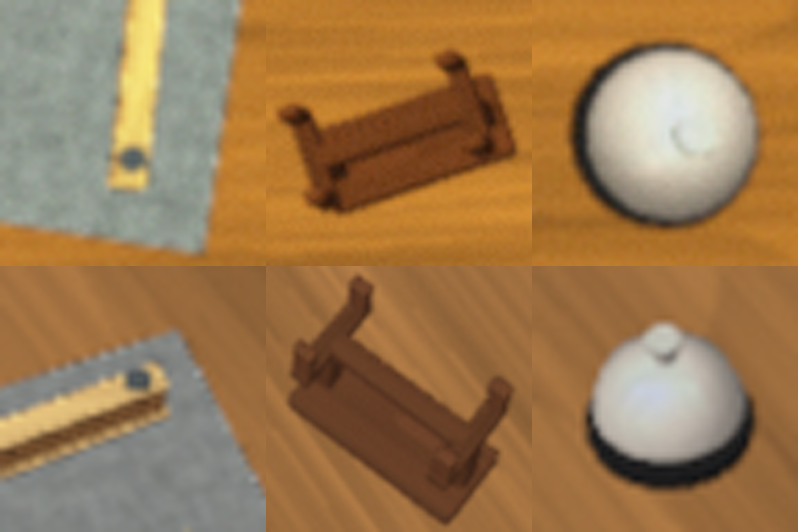

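The crops confirm all three targets: the rivet at top (372.3,264.0) and scene (296.4,217.9), the dark, empty stand with four prongs and nothing on it, and the bell with its small plunger. Next I'll triangulate the rivet.

```bash
python3 - <<'E'
from h import *
for c,u,v in(("top",372.3,264.0),("scene",296.4,217.9)):
    a=world(c,u,v,np.array(.5));b=world(c,u,v,np.array(1.5)); s=(.029-a[2])/(b[2]-a[2]); print(c,(a+s*(b-a)).round(4))
E
```

```text
top [ 0.4818 -0.1134  0.029 ]
scene [ 0.4819 -0.1125  0.029 ]
```

>>> carry_out --commands '[1,0,0,2,0,0,0,1,1,-2,4,0,0,0,1,3.5,-4.5,6,0,0,0,1,6,-7,6.5,0,0,0,1,9,-10,6.5,0,0,0,1,12,-13,6.5,0,0,0,1,15,-16,6.5,0,0,0,1,18,-19,6.5,0,0,0,1,21,-22,6.5,0,0,0,1,24,-25,6.5,0,0,0,1,27,-28,6.5,0,0,0,1,29,-31,6.5,0,0,0]' --force 20

```text
time_s: 1.7
ee_pos: [0.4316, 0.2202, 0.2705]
eef_rot: [3.141, -0.0, 1.313]
force: [1.2, 0.6, 0.4]
grip_width: 0.0172
```

>>> carry_out --commands '[1,0,-3,0,0,0,0,1,0,-6.5,0,0,0,0,1,0,-10,0,0,0,0,1,0,-13.5,0,0,0,0,1,0,-17,0,0,0,0,1,0,-20.5,0,0,0,0,1,0,-24,0,0,0,0,1,0,-27.5,0,0,0,0,1,0,-31,0,0,0,0,1,0,-34.5,0,0,0,0,1,0,-38,0,0,0,0,1,0,-41,0,0,0,0]'

```text
time_s: 2.7
ee_pos: [0.4312, -0.192, 0.2706]
eef_rot: [3.141, -0.0, 1.312]
force: [-0.5, 0.0, -0.5]
grip_width: 0.0006
```

>>> carry_out --commands '[1,0,-3,-1,0,0,0,1,0,-6,-3,0,0,0,1,0,-9,-6,0,0,0,1,-0.2,-12,-9,0,0,0,1,-0.4,-12.4,-12,0,0,0,1,-0.4,-12.4,-14,0,0,0,1,-0.4,-12.4,-16,0,0,0,1,-0.4,-12.4,-17,0,0,0,1,-0.4,-12.4,-17,0,0,0,1,-0.4,-12.4,-17,0,0,0]'

```text
time_s: 3.53
ee_pos: [0.4275, -0.316, 0.1012]
eef_rot: [3.141, -0.0, 1.312]
force: [0.7, 0.4, 0.4]
grip_width: 0.0004
```

```bash
python3 - <<'E'
from h import *
o=ctrl.get_obs();print(o["time_s"],o["ee_pos"],o["force"],o["grip_width"])
a,_=viewer.camera("top");b,_=viewer.camera("scene")
cv2.imwrite("pics/b1.png",np.hstack([cv2.resize(a[245:325,418:498],(400,400),interpolation=2),cv2.resize(b[100:180,232:312],(400,400),interpolation=2)]))
E
```

```text
3.5333 [ 0.42747688 -0.31600327  0.10120198] [0.708586   0.37241334 0.38624813] 0.0004178471982137345
```

View pics/b1.png

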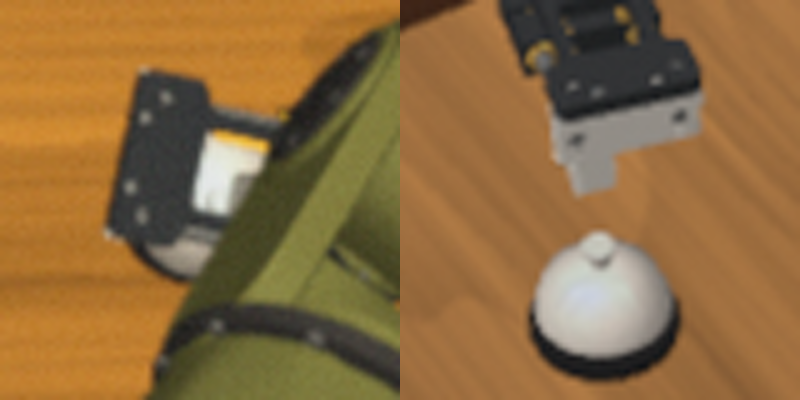

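Shut fingertips hang about 4 cm above the plunger (scene crop, fingertip (593,190), plunger (598,247)). Now pressing gently.

>>> carry_out --commands '[1,0,0.1,-1.5,0,0,0,1,0,0.1,-3,0,0,0,1,0,0.1,-3.5,0,0,0,1,0,0.1,-3.8,0,0,0,1,0,0.1,-4,0,0,0,1,0,0.1,-4.2,0,0,0,1,0,0.1,-4.3,0,0,0,1,0,0.1,-4.4,0,0,0,1,0,0.1,-4.5,0,0,0,1,0,0.1,-4.5,0,0,0,1,0,0.1,-4.5,0,0,0]'

```text
time_s: 4.55
ee_pos: [0.4282, -0.3156, 0.0574]
eef_rot: [3.138, 0.001, 1.313]
force: [1.6, -1.5, 2.9]
grip_width: 0.0003
```

```bash
python3 - <<'E'
from h import *
F=[]
for i in range(4):
    viewer.camera("scene"); F.append(ctrl.get_obs()["force"][2])
print(np.round(F,1))
E
```

```text
[3.1 3.6 2.9 3. ]
```

>>> carry_out --commands '[1,0,0,-0.2,0,0,0,1,0,0,-0.3,0,0,0,1,0,0,-0.35,0,0,0,1,0,0,-0.35,0,0,0,1,0,0,-0.35,0,0,0]'

```text
time_s: 5.17
ee_pos: [0.4282, -0.3156, 0.0549]
eef_rot: [3.138, 0.001, 1.313]
force: [-2.5, 2.8, 19.4]
grip_width: 0.0004
```

```bash
python3 - <<'E'
from h import *
F=[]
for i in range(4):
    viewer.camera("scene"); o=ctrl.get_obs();F.append(o["force"][2])
print(np.round(F,1),o["ee_pos"])
E
```

```text
[18.9 19.1 20.  19.1] [ 0.42823109 -0.31559634  0.05491695]
```

The plunger bottomed out: 6 mm travel at about 19 N, so the bell has rung. Releasing it and moving high to the rivet.

>>> carry_out --commands '[1,0,0,0.7,0,0,0,1,0,0,2.5,0,0,0,1,0,0,6,0,0,0,1,0,0,9.5,0,0,0,1,0,1,12.5,0,0,0,1,1,4,14.5,0,0,0,1,2,7.5,14.5,0,0,0,1,3,11,14.5,0,0,0,1,4,14.5,14.5,0,0,0,1,5,18,14.5,0,0,0,1,5.4,20.3,14,0,0,0,1,5.4,20.3,13,0,0,0]'

```text
time_s: 6.37
ee_pos: [0.4827, -0.1091, 0.1851]
eef_rot: [3.138, 0.001, 1.316]
force: [0.7, -0.8, 0.9]
grip_width: 0.0003
```

```bash
python3 - <<'E'
from h import *
o=ctrl.get_obs();print(o["ee_pos"],o["force"],((np.array([.4818,-.113,.055])-o["ee_pos"])*100).round(2))
E
```

```text
[ 0.48270689 -0.10913523  0.18509929] [ 0.66878314 -0.7743224   0.87777068] [ -0.09  -0.39 -13.01]
```

>>> carry_out --commands '[1,-0.1,-0.4,-2,0,0,0,1,-0.1,-0.4,-5,0,0,0,1,-0.1,-0.4,-7.5,0,0,0,1,-0.1,-0.4,-9.5,0,0,0,1,-0.1,-0.4,-11,0,0,0,1,-0.1,-0.4,-12,0,0,0,1,-0.1,-0.4,-12.6,0,0,0,1,-0.1,-0.4,-13,0,0,0,1,-0.1,-0.4,-13,0,0,0,1,-0.1,-0.4,-13,0,0,0]'

```text
time_s: 7.2
ee_pos: [0.4819, -0.1133, 0.0556]
eef_rot: [3.137, 0.001, 1.316]
force: [0.8, -0.6, 0.6]
grip_width: 0.0006
```

```bash
python3 - <<'E'
from h import *
a,_=viewer.camera("top");b,_=viewer.camera("scene")
cv2.imwrite("pics/r1.png",np.hstack([cv2.resize(a[220:300,333:413],(400,400),interpolation=2),cv2.resize(b[170:250,256:336],(400,400),interpolation=2)]))
o=ctrl.get_obs();print(o["time_s"],o["ee_pos"],o["eef_rot"],o["force"],np.abs(o["joint_vel"]).max())
E
```

```text
7.3 [ 0.48207589 -0.11326487  0.05580224] [3.13632297e+00 1.06142961e-03 1.31614182e+00] [-0.20874439  0.24971972 -0.90973718] 0.004149446060279358
```

View pics/r1.png

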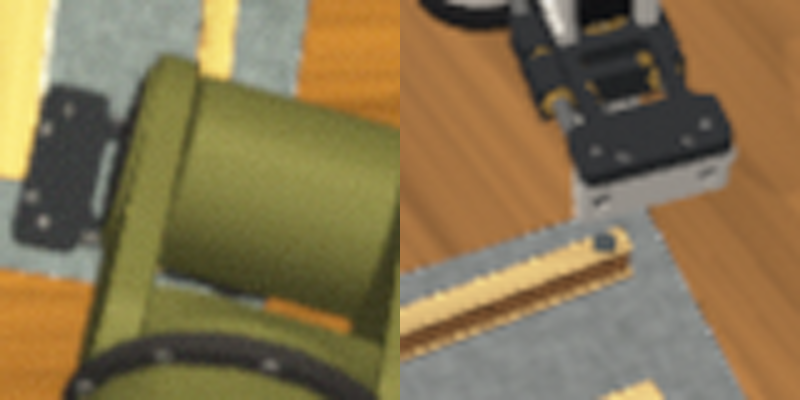

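The fingertips stand about 26 mm above the rivet, which shows just below them at (604,242) in the scene crop, with nothing touched. Holding over 2 s.

>>> carry_out --commands '[1,0,0,0,0,0,0,1,0,0,0,0,0,0,1,0,0,0,0,0,0,1,0,0,0,0,0,0,1,0,0,0,0,0,0,1,0,0,0,0,0,0,1,0,0,0,0,0,0,1,0,0,0,0,0,0,1,0,0,0,0,0,0,1,0,0,0,0,0,0,1,0,0,0,0,0,0,1,0,0,0,0,0,0]'

```text
time_s: 8.3
ee_pos: [0.4821, -0.1133, 0.0558]
eef_rot: [3.136, 0.001, 1.316]
force: [0.7, 0.1, 0.6]
grip_width: 0.0008
```

>>> carry_out --commands '[1,0,0,0,0,0,0,1,0,0,0,0,0,0,1,0,0,0,0,0,0,1,0,0,0,0,0,0,1,0,0,0,0,0,0,1,0,0,0,0,0,0,1,0,0,0,0,0,0,1,0,0,0,0,0,0,1,0,0,0,0,0,0,1,0,0,0,0,0,0,1,0,0,0,0,0,0,1,0,0,0,0,0,0]'

```text
time_s: 9.3
ee_pos: [0.4821, -0.1132, 0.0558]
eef_rot: [3.136, 0.001, 1.316]
force: [0.5, -0.3, -0.4]
grip_width: 0.0002
```

>>> carry_out --commands '[1,0,0,0,0,0,0,1,0,0,0,0,0,0,1,0,0,0,0,0,0,1,0,0,0,0,0,0,1,0,0,0,0,0,0,1,0,0,0,0,0,0,1,0,0,0,0,0,0]'

```text
time_s: 9.88
ee_pos: [0.4821, -0.1132, 0.0558]
eef_rot: [3.136, 0.001, 1.316]
force: [0.2, -0.1, 0.4]
grip_width: 0.0002
```

>>> carry_out --commands '[1,0,0,2,0,0,0,1,0,0,5,0,0,0,1,0,0,8.5,0,0,0,1,0,0,12,0,0,0,1,0,0,15.5,0,0,0,1,0,0.5,18.5,0,0,0,1,0,3.5,20.5,0,0,0,1,0,7,20.5,0,0,0,1,0,10.5,20.5,0,0,0,1,0,14,20.5,0,0,0,1,0,17.5,20.5,0,0,0,1,0.5,21,20.5,0,0,0]'

```text
time_s: 10.88
ee_pos: [0.4864, 0.0984, 0.2611]
eef_rot: [3.136, 0.001, 1.316]
force: [1.0, -1.4, 0.8]
grip_width: 0.0005
```

>>> carry_out --commands '[1,1,3,0,0,0,0,1,2.5,6,0,0,0,0,1,4.5,9,0,0,0,0,1,6.5,12,0,0,0,0,1,8.5,15,0,0,0,0,1,10.5,18,0,0,0,0,1,11.4,20,-1,0,0,0,1,11.4,21,-3,0,0,0,1,11.4,21,-6,0,0,0,1,11.4,21,-9,0,0,0,1,11.4,21,-10,0,0,0,1,11.4,21,-10,0,0,0]'

```text
time_s: 11.88
ee_pos: [0.5995, 0.3079, 0.1584]
eef_rot: [3.14, 0.004, 1.316]
force: [-1.0, -1.2, 1.0]
grip_width: 0.0002
```

```bash
python3 - <<'E'
from h import *
o=ctrl.get_obs();print(o["time_s"],o["ee_pos"],o["force"],((np.array([.602,.3076,.090])-o["ee_pos"])*100).round(2))
E
```

```text
11.8833 [0.5994619  0.30793426 0.15836941] [-1.0436827  -1.1631678   0.98736703] [ 0.25 -0.03 -6.84]
```

>>> carry_out --commands '[1,0.2,0,-1.5,0,0,0,1,0.2,0,-3,0,0,0,1,0.2,0,-4.5,0,0,0,1,0.2,0,-5.7,0,0,0,1,0.2,0,-6.4,0,0,0,1,0.2,0,-6.8,0,0,0,1,0.2,0,-6.8,0,0,0,1,0.2,0,-6.8,0,0,0,1,0.2,0,-6.8,0,0,0]'

```text
time_s: 12.63
ee_pos: [0.6019, 0.3081, 0.0914]
eef_rot: [3.139, 0.003, 1.316]
force: [-0.0, 0.1, 0.3]
grip_width: 0.0003
```

```bash
python3 - <<'E'
from h import *
a,_=viewer.camera("top");b,_=viewer.camera("scene")
cv2.imwrite("pics/s1.png",np.hstack([cv2.resize(a[177:257,151:231],(400,400),interpolation=2),cv2.resize(b[325:425,310:410],(400,400),interpolation=2)])); cv2.imwrite("pics/s1_full.png",b)
o=ctrl.get_obs();print(o["time_s"],o["ee_pos"],o["eef_rot"],o["force"],np.abs(o["joint_vel"]).max())
E
```

```text
12.7333 [0.60174184 0.30808244 0.09114717] [3.13891688 0.00326038 1.31597884] [-0.91615995  0.0346757   0.37854545] 0.005025271797651521
```

View pics/s1.png

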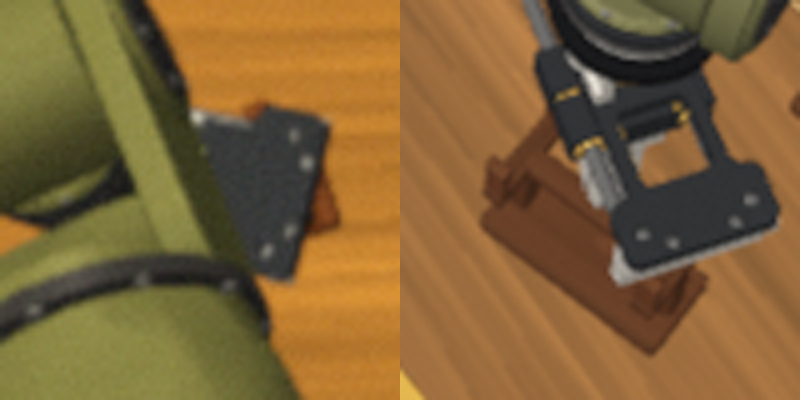

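View pics/s1_full.png

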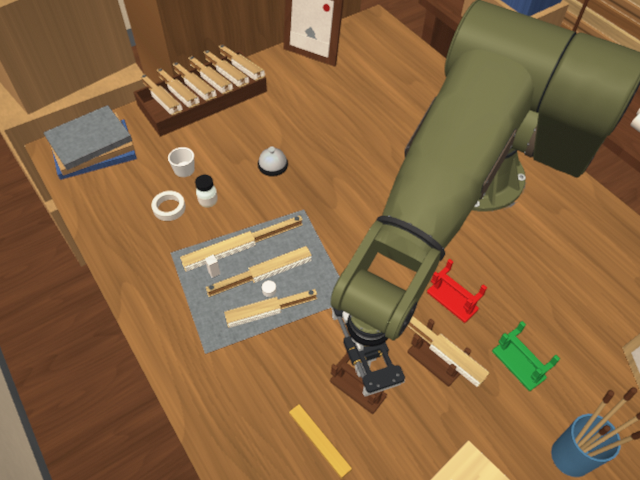

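The gripper stands over the middle of the empty dark stand with no contact force, and the scene is otherwise undisturbed. The tip itself is hidden behind the finger plate in the scene crop. Holding.

>>> carry_out --commands '[1,0,0,0,0,0,0,1,0,0,0,0,0,0,1,0,0,0,0,0,0,1,0,0,0,0,0,0,1,0,0,0,0,0,0,1,0,0,0,0,0,0,1,0,0,0,0,0,0,1,0,0,0,0,0,0,1,0,0,0,0,0,0,1,0,0,0,0,0,0,1,0,0,0,0,0,0,1,0,0,0,0,0,0]'

```text
time_s: 13.73
ee_pos: [0.6017, 0.3081, 0.0912]
eef_rot: [3.139, 0.003, 1.316]
force: [-0.7, 0.1, -0.2]
grip_width: 0.0008
```

>>> carry_out --commands '[1,0,0,0,0,0,0,1,0,0,0,0,0,0,1,0,0,0,0,0,0,1,0,0,0,0,0,0,1,0,0,0,0,0,0,1,0,0,0,0,0,0,1,0,0,0,0,0,0,1,0,0,0,0,0,0,1,0,0,0,0,0,0,1,0,0,0,0,0,0,1,0,0,0,0,0,0,1,0,0,0,0,0,0]'

```text
time_s: 14.73
ee_pos: [0.6017, 0.3081, 0.0912]
eef_rot: [3.139, 0.003, 1.316]
force: [-0.7, -0.4, -0.7]
grip_width: 0.0004
```

>>> carry_out --commands '[1,0,0,0,0,0,0,1,0,0,0,0,0,0,1,0,0,0,0,0,0,1,0,0,0,0,0,0,1,0,0,0,0,0,0,1,0,0,0,0,0,0,1,0,0,0,0,0,0,1,0,0,0,0,0,0]'

```text
time_s: 15.4
ee_pos: [0.6017, 0.3081, 0.0912]
eef_rot: [3.139, 0.003, 1.316]
force: [0.6, 0.8, -0.3]
grip_width: 0.0001
```

```bash
python3 -c "
from h import *
o=ctrl.get_obs();print(o['time_s'],o['ee_pos'],o['force']);print(ticket.hand_in())"
```

```text
15.4 [0.60174272 0.30807304 0.09116352] [ 0.55535687  0.8056152  -0.27551138]
the job is handed in; nothing more can be done
None
```

I carried out the whole job in order and handed it in at 15.4 s.

- **Bell:** I pressed the plunger to its stop, about 6 mm down, and let it up again. The force rose to about 19 N at the stop, firmer than the 5 N the spring alone needs, because I went slightly past full travel.
- **Longest fan's rivet:** I held about 27 mm above it for about 2.7 s. The crop from the scene camera showed the fingertips directly over it.
- **Empty dark stand's crossbar:** I held about 26 mm above its middle for about 2.7 s and finished there.

**Last checks:** The arm was still and the force on the tool was at noise level. The last full picture showed nothing else in its view displaced. At the stand the gripper hid the fingertips from both cameras, so that position rests on the arm's measured pose and my two-camera estimate of the bar. The two estimates differed by about 4 mm, and I used a point between them.

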